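# Centre the matching probe in the furnace's guide bush

## Robot

A 6-joint arm with a two-finger parallel gripper is mounted at the origin on the work surface. World frame = base frame: x ahead of the robot, y to its left, z up, the work surface at z = 0. Lengths are in m, angles in rad, forces in N, time in s.
With the tool pointing down it reaches from about 0.3 to 0.775 m from the base axis. Payload 14.6 kg.
Tool frame: the origin (TCP) lies between the finger pads; the fingertips stand 8 mm ahead of it and the grasp point (between the pads) lies 11 mm behind it (ctrl.tip_reach is the distance from the TCP to the fingertips, in m); y points along the fingers, z is the direction in which the jaws open and shut, and the axes are right-handed (so a half turn about y gives the same grasp; the last joint's range is limited). The gripper opens to 94 mm and grips with 3 to 60 N. Pads are 16 mm wide; open, the fingers measure 119 mm over their backs; the gripper's body (75 mm by 177 mm) begins 78 mm behind the grasp point.
Start: joints at [1.096, 0.3, 1.521, -0, 1.321, -0.067], TCP at [0.218, 0.505, 0.213] pointing down, gripper open.
Joint ranges: [-3.03, 3.03], [-0.79, 2.21], [0.23, 2.52], [-1.04, 4.18], [0, 3.07], [-2.55, 2.55]. Speed limits (rad/s): [2.22, 2.22, 2.57, 3.14, 3.14, 3.14].

## Interface

Orientations are given as [roll, pitch, yaw] about the fixed x, y, z axes, in that order (R = Rz(yaw) Ry(pitch) Rx(roll)).
In Python, from station import ctrl gives the robot as it stands.
- The arm moves only by the tool play_rows, never from a script. Its arguments are lists of equal length, an entry for each row: "twist": the turn, a rotation vector about the world's x, y, z as a fraction of full scale, a list of three; "travel": the shift along the world's x, y, z as a fraction of full scale, a list of three; "grip": the gripper's target within -1 to 1 (shut at 1, half-way at 0, fully open at -1). A call has 1 to 12 rows; each row shifts and turns the commanded pose from where the row before left it; what a row does not reach is not made up. Full scale, the value 1, is 5 cm for a shift and 90 degrees for a turn. A row lasts 1/10 s, in which the tool goes at most 50 mm and 8.59 degrees, less where a joint would pass 70% of its speed; a pose out of reach is approached as far as the arm can. A call with a number of a shift or a turn outside -1 to 1 is refused whole. A call with a gripper value outside its range is refused whole. The fingers move at their own pace and stop on an object; "force" is the grip in N (left out, the last holds). Time passes only in rows, so rows that do not move let the fingers close. It gives the time, the measured TCP pose, the force and the opening at its end, in the units of the state.
- ctrl.get_obs(): the state, without advancing time (a new reading comes with each control period).
- ctrl.camera(name): name is "scene" or "side" or "wrist"; returns a dict with "img" (384x512x3 uint8, red, green, blue), "vfov" (degrees; the focal length in pixels is half the picture's height over the tangent of half this angle, whatever the lens; pixels are square), "cx", "cy" (the principal point, pixels), "rvec" (rotation vector, rad) and "tvec" (3), from world to camera coordinates, as OpenCV has them. Camera axes: x right, y down, z forward; pixel columns grow to the right and rows downward; lengths in m; the calibration is good to about 2 mm. A picture is of the moment at which its call begins. There is no depth.
- ctrl.hand_in(): hands the job in, once; it reports no verdict.
Trained networks look in a picture, given as the dict that the camera call returned (one of the last four; its "shot" number tells which), for a name from the list of things; names that differ only in an ending like _2 or _b are one class to them, and where a whole thing is asked for, a point or a joint stands for the part that bears it (a point fixed in the world has none). Each returns a list of dicts, best first, with "confidence" (0 to 1); they miss things now and then, are a little off and sometimes report something else, mostly with a low value. They report only what shows in the picture. A call takes as long as a camera call. They do not tell look-alikes from the thing itself.
- ctrl.boxes_of(name, picture): "point" ([column, row] in pixels, amid what is visible of it).
- ctrl.trace(name, picture): "pixels" (384x512 bool, what is visible of it) and "point" ([column, row] in pixels, amid what is visible of it).
The state is a dict: "time_s": time; "qpos": joint angles; "joint_vel": joint speeds; "tau": joint torques, N m; "ee_pos": TCP position; "eef_rot": TCP orientation; "force": force on the tool from outside, world axes, zero at the start; "moment": the same for the moment, N m; "grip_width": finger opening in m.
Only numpy, scipy, OpenCV 4.12 (cv2) and the standard library are available. Lean on these libraries where they do the work, as an engineer would, in place of code of your own. Each camera call takes 0.05 s, during which the arm holds its last target.

## Task

Set the yellow guide bush into the port on top of the small test furnace, steel spigot down and fully seated, and let go of it. Then take the yellow-handled probe from its stand and lower it upright through the bush, without its stem touching the bush or the furnace, until the black ring on the stem is level with the top of the bush. Finish while still holding the probe there, still and centred in the bore; leave the blue bush, the blue probe and the hammer alone.

Things in the scene. Friction and masses are not known exactly. Their poses are not given: they have to be found in the camera images.
- port (a point): Centre of the round port in the flat top of the cold furnace, a fixed green block 180 x 180 mm and 90 mm high; the point lies in the plane of the top, 90 mm above the table, z up. The port is a plain hole 42 mm across and 86 mm deep. The control panel is on the furnace's -x side.
- yellow_bush_center (a point): Yellow guide bush, loose, upright on the table; the point is on its axis half-way up (30 mm from either end), z along the axis, up. Overall 60 mm high: a steel spigot 34 mm across and 14 mm high below, a yellow body 56 mm across and 46 mm high above. A straight bore 24 mm across runs right through. The spigot drops into the port with 4 mm of play all round, and the body's underside then rests on the furnace top. About 0.2 kg.
- yellow_bush_mouth (a point): Centre of the yellow bush's top face (the mouth of the bore), on its axis, 30 mm above the bush's centre point, z up.
- yellow_probe_handle (a point): Yellow-handled probe, loose, standing upright in one of the two holes of the wooden stand; the point is the centre of the handle, z along the probe, up. The handle is a cylinder 26 mm across and 70 mm long; below it a straight steel stem 8 mm across and 120 mm long. The probe stands with the handle's underside on the stand's top. A black ring 6 mm wide goes round the stem, its middle 75 mm above the tip. About 0.14 kg.
- yellow_probe_tip (a point): Lower end of the yellow probe's stem, on its axis, 155 mm below the handle's centre point, z along the probe, up.
- rack: Wooden probe stand, fixed, a block 170 mm (its x) by 80 mm (its y) and 130 mm high; the origin is the centre of its underside, z up. Two holes 16 mm across and 126 mm deep in its top, 45 mm either side of the middle along its x; one probe in each.
- blue_bush_center (a point): Blue guide bush, loose on the table, to be left alone; same outside as the yellow one (56 mm across, 60 mm high), narrower bore. The point is on its axis half-way up, z up.
- blue_probe_handle (a point): Blue-handled probe in the stand's other hole, to be left alone; same handle as the yellow one. The point is the centre of its handle.
- hammer: Hammer lying on the table beyond the furnace, about 300 mm long, to be left alone. x runs along it from handle to head.
Things that resemble listed ones, but are neither listed nor needed, are in the scene too. There is more than one size of the part that bears yellow_bush_center; the job needs the largest.

How it is judged:
By the outcome, as a careful person would: the job done as asked, in the order asked, and still so for the second after the job is handed in, while the arm keeps its last pose, push and grip.
It also fails if it takes over 61 s, if anything falls off the work surface, if the arm or the gripper's body presses on something with over 40 N, if the wrist force passes 120 N, or if a joint passes its speed limit or range.

## Working session

There is one attempt and no reset: what is moved stays moved. The work goes in short steps, Python scripts to look and compute and a tool call to move; the robot and the scene stay as the last step left them, time stands still between calls to the robot, and variables do not carry over. Pictures are saved under pics/ and viewed, and the job is handed in when it is done.

Besides the shell and the picture viewer there is one more tool, called in YAML: its name, and indented under it one key for each argument. play_rows: Moves the arm, as the interface text tells. Its arguments: {"type":"object","properties":{"twist":{"type":"array"},"travel":{"type":"array"},"grip":{"type":"array"},"force":{"type":"number"}},"required":["twist","travel","grip"]}

```bash
ls; mkdir -p pics
python3 - <<'E'
from station import ctrl
import cv2,pickle
o=ctrl.get_obs();print(o)
for n in("scene","side","wrist"):
    p=ctrl.camera(n);cv2.imwrite(f"pics/{n}0.png",p["img"][:,:,::-1]);pickle.dump(p,open(f"pics/{n}0.pkl","wb"))
    print(n,p["vfov"],p["cx"],p["cy"],p["rvec"],p["tvec"],p["shot"])
    for k in["port","yellow_bush_center","yellow_bush_mouth","yellow_probe_handle","yellow_probe_tip","rack","blue_bush_center","blue_probe_handle"]:
        print(k,[(r["point"],round(r["confidence"],2)) for r in ctrl.boxes_of(k,p)][:5])
E
```

```text
pics
{'time_s': 0.0, 'qpos': array([ 1.09641345e+00,  3.00464698e-01,  1.52159426e+00,  4.43724114e-05,
        1.32067934e+00, -6.66537395e-02]), 'joint_vel': array([-3.19823589e-04, -4.68870605e-05, -6.68503715e-04, -5.78178220e-04,
        9.52856504e-04, -1.90400491e-03]), 'tau': array([-2.72987520e-03, -5.31806839e+01, -3.52729011e+01,  7.07276585e-02,
        2.44428293e-02, -9.23537573e-05]), 'ee_pos': array([0.21799266, 0.50467893, 0.21288426]), 'eef_rot': array([-1.57193656e+00,  1.19188539e-04, -4.07740210e-01]), 'force': array([ 0.30932761, -0.41139019,  0.58365965]), 'moment': array([-0.00711162, -0.03058818, -0.0571047 ]), 'grip_width': 0.09412390065551618}
scene 44.13748122883372 260.58193241305895 190.01125724950862 [ 1.50575852  2.03493289 -0.85757405] [ 0.2053039  -0.31638432  1.65241249] 1
port [([263.8, 189.6], 0.92), ([409.0, 212.7], 0.2)]
yellow_bush_center [([194.8, 202.0], 0.64), ([167.2, 191.7], 0.58), ([135.5, 185.1], 0.54)]
yellow_bush_mouth [([162.5, 192.2], 0.93), ([138.9, 184.6], 0.69), ([193.4, 201.2], 0.54)]
yellow_probe_handle [([421.8, 165.8], 0.84)]

[... 339 characters left out ...]
9], 0.19)]
yellow_bush_center [([366.2, 283.3], 0.76), ([333.1, 258.8], 0.58), ([304.1, 245.3], 0.56)]
yellow_bush_mouth [([331.0, 258.8], 0.78), ([362.0, 283.9], 0.76), ([303.0, 241.8], 0.66)]
yellow_probe_handle [([140.7, 149.2], 0.72)]
yellow_probe_tip [([144.8, 148.5], 0.54)]
rack [([156.2, 175.5], 0.77)]
blue_bush_center [([303.8, 307.9], 0.88)]
blue_probe_handle [([166.7, 141.5], 0.72)]
wrist 61.55542899677585 252.97141804768526 186.61376520579273 [-2.42522997 -1.5926257  -0.22238173] [-0.54973026 -0.0295062   0.39247245] 3
port []
yellow_bush_center []
yellow_bush_mouth []
yellow_probe_handle []
yellow_probe_tip []
rack [([208.5, 366.8], 0.89)]
blue_bush_center []
blue_probe_handle []
```

View pics/scene0.png

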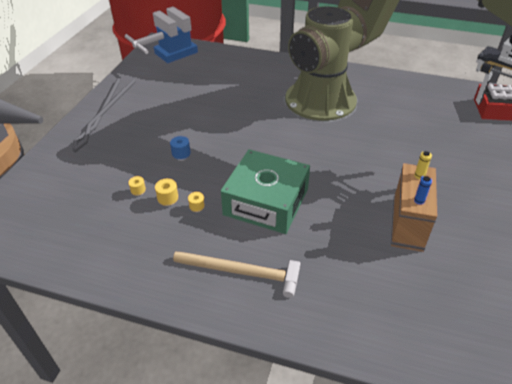

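View pics/side0.png

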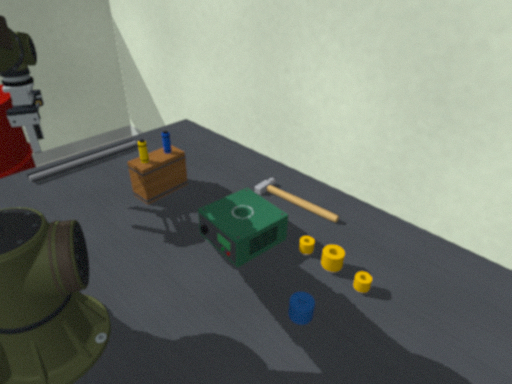

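View pics/wrist0.png

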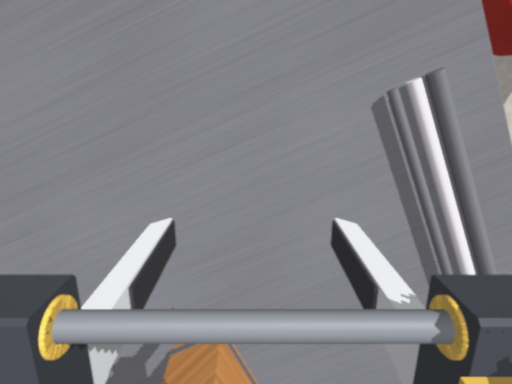

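The scene holds three yellow bushes: scene (137,186), (167,192) and (196,202), which appear in side at (363,283), (333,258) and (307,245). The middle one looks largest. I'll triangulate and enlarge a crop to confirm.

```bash
cat > h.py <<'E'
import numpy as np,cv2,pickle
from scipy.optimize import least_squares
def K(p):
    h=p["img"].shape[0];f=h/2/np.tan(np.radians(p["vfov"])/2);return np.array([[f,0,p["cx"]],[0,f,p["cy"]],[0,0,1.]])
def proj(p,X):
    return cv2.projectPoints(np.atleast_2d(np.array(X,float)),np.array(p["rvec"],float),np.array(p["tvec"],float),K(p),None)[0].reshape(-1,2)
def onplane(p,uv,z):
    R=cv2.Rodrigues(np.array(p["rvec"],float))[0];t=np.array(p["tvec"],float).ravel()
    c=-R.T@t;d=R.T@np.linalg.solve(K(p),[uv[0],uv[1],1.]);return c+d*(z-c[2])/d[2]
def tri(ps,uvs):
    f=lambda X:np.concatenate([proj(p,X)[0]-u for p,u in zip(ps,uvs)])
    r=least_squares(f,[.5,0,.1]);return r.x,r.fun
def cam_center(p):
    R=cv2.Rodrigues(np.array(p["rvec"],float))[0];return -R.T@np.array(p["tvec"],float).ravel()
E
python3 - <<'E'
from h import *
s=pickle.load(open("pics/scene0.pkl","rb"));d=pickle.load(open("pics/side0.pkl","rb"))
np.set_printoptions(precision=4,suppress=True)
P=[("port",(263.8,189.6),(242,224.9),.09),("port2",(265.5,177.5),(242,212),.09),
("mouthA",(162.5+4,187),(333,250),.06),("mouthctr",(166.5,192.5),(333,258.8),.03),
("b1",(137,186),(363,283),.02),("b3",(196,202),(307,245),.02),("yph",(424,165),(142,150),.165),("blueh",(423,189),(166.7,141.5),.165),("blueb",(180.1,148.7),(303,308),.03)]
for n,a,b,z in P:
    X,r=tri([s,d],[a,b]);print(n,X,r.round(1),onplane(s,a,z),onplane(d,b,z))
im=np.hstack([cv2.resize(s["img"][160:225,115:215],None,fx=4,fy=4,interpolation=3),cv2.resize(d["img"][225:290,290:390],None,fx=4,fy=4,interpolation=3)])
im2=np.hstack([cv2.resize(s["img"][140:210,200:300],None,fx=4,fy=4,interpolation=3),cv2.resize(d["img"][180:250,190:290],None,fx=4,fy=4,interpolation=3)])
cv2.imwrite("pics/c1.png",np.vstack([im,im2])[:,:,::-1])
E
```

```text
port [ 0.5313 -0.0426  0.0427] [ 0.4 -0.2  0.4  0.2] [ 0.579  -0.0298  0.09  ] [ 0.4899 -0.0835  0.09  ]
port2 [ 0.5321 -0.0395  0.0875] [-0.1  0.  -0.1 -0. ] [ 0.5344 -0.0385  0.09  ] [ 0.5298 -0.0423  0.09  ]
mouthA [ 0.6138 -0.2905  0.0571] [-1.   0.1 -1.  -0.1] [ 0.6152 -0.2864  0.06  ] [ 0.6124 -0.294   0.06  ]
mouthctr [ 0.6107 -0.2962  0.0321] [-1.2  0.1 -1.1 -0.1] [ 0.6074 -0.2946  0.03  ] [ 0.6145 -0.2975  0.03  ]
b1 [ 0.602  -0.3915  0.0219] [-1.5  0.1 -1.3 -0. ] [ 0.599 -0.389  0.02 ] [ 0.606  -0.3932  0.02  ]
b3 [ 0.6132 -0.2101  0.0236] [-1.   0.2 -1.1 -0.2] [ 0.6085 -0.2095  0.02  ] [ 0.6182 -0.2105  0.02  ]
yph [0.4588 0.3398 0.1669] [-0.1  0.1 -0.1 -0.1] [0.4561 0.3403 0.165 ] [0.4605 0.3424 0.165 ]
blueh [0.5493 0.3409 0.1684] [-0.6  0.5 -0.9 -0.7] [0.5433 0.3427 0.165 ] [0.5521 0.3403 0.165 ]
blueb [ 0.4303 -0.3385  0.0319] [-1.7  0.3 -1.3 -0.2] [ 0.4254 -0.3354  0.03  ] [ 0.4332 -0.34    0.03  ]
```

View pics/c1.png

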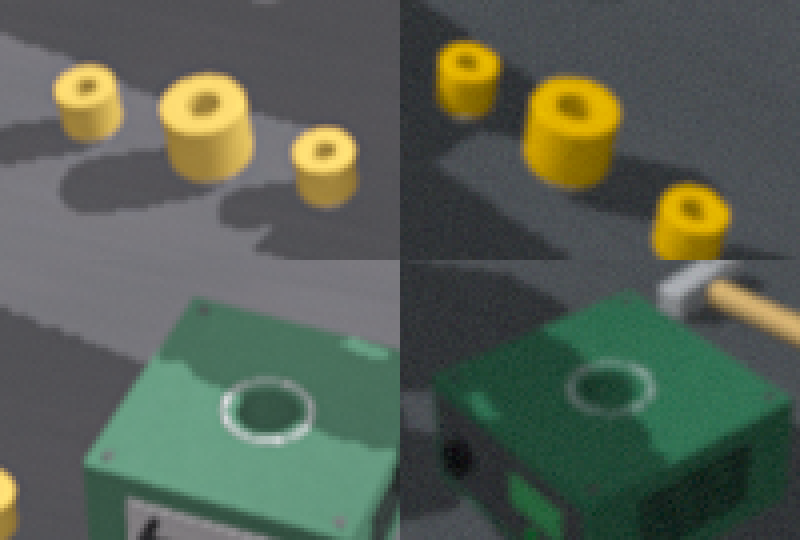

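The middle one, scene (167,192) and side (333,258), is clearly the largest. Its bush mouth is at about (0.613,-0.290,0.057), which fits the 60 mm height. I'll use that one. First I raise the arm and swing across.

play_rows:
  twist:
    - [0,0,0]
    - [0,0,0]
    - [0,0,-0.09]
    - [0,0,-0.09]
    - [0,0,-0.09]
    - [0,0,-0.09]
    - [0,0,-0.09]
    - [0,0,-0.09]
    - [0,0,-0.09]
    - [0,0,-0.09]
    - [0,0,-0.02]
    - [0,0,0]
  travel:
    - [0,0,0.9]
    - [0,0,0.9]
    - [0.48,-0.72,0]
    - [0.48,-0.72,0]
    - [0.48,-0.72,0]
    - [0.48,-0.72,0]
    - [0.48,-0.72,0]
    - [0.48,-0.72,0]
    - [0.48,-0.72,0]
    - [0.48,-0.72,0]
    - [0.48,-0.72,0]
    - [0.48,-0.72,0]
  grip: [-1,-1,-1,-1,-1,-1,-1,-1,-1,-1,-1,-1]

```text
time_s: 2.55
ee_pos: [0.4588, 0.1432, 0.3037]
eef_rot: [-1.57, 0.0, -1.572]
force: [-0.4, 0.2, -0.3]
grip_width: 0.0942
```

Run:
```python
from station import ctrl
from h import *
o=ctrl.get_obs();print(o["time_s"],o["ee_pos"],o["eef_rot"],o["qpos"])
p=ctrl.camera("wrist");cv2.imwrite("pics/w1.png",p["img"][:,:,::-1]);pickle.dump(p,open("pics/w1.pkl","wb"));print(cam_center(p),cv2.Rodrigues(np.array(p["rvec"]))[0])
```

```text
2.55 [0.45880905 0.14321932 0.30366259] [-1.57032331e+00  1.34196463e-04 -1.57156725e+00] [2.26335011e-01 8.61304424e-02 1.56692230e+00 2.43297058e-05
 1.48804882e+00 2.27103959e-01]
[0.45969858 0.22228769 0.47577973] [[ 9.99998139e-01 -1.68632948e-03  9.37606296e-04]
 [-1.87844519e-03 -9.61884843e-01  2.73448387e-01]
 [ 4.40745209e-04 -2.73449639e-01 -9.61886220e-01]]
```

View pics/w1.png

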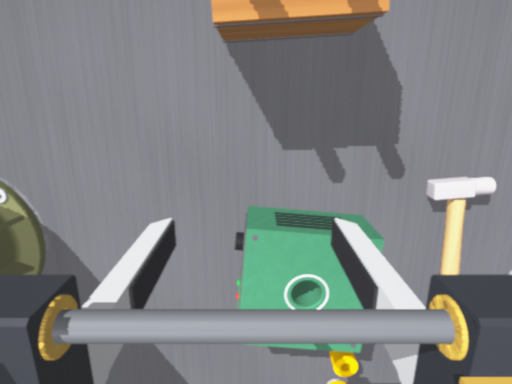

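The port ring shows at about (307,292), and the hammer, furnace and a small bush are visible. Next I move above the bush.

play_rows:
  twist:
    - [0,0,0]
    - [0,0,0]
    - [0,0,0]
    - [0,0,0]
    - [0,0,0]
    - [0,0,0]
    - [0,0,0]
    - [0,0,0]
    - [0,0,0]
    - [0,0,0]
    - [0,0,0]
    - [0,0,0]
  travel:
    - [0.26,-0.72,0]
    - [0.26,-0.72,0]
    - [0.26,-0.72,0]
    - [0.26,-0.72,0]
    - [0.26,-0.72,0]
    - [0.26,-0.72,-0.2]
    - [0.26,-0.72,-0.2]
    - [0.26,-0.72,-0.2]
    - [0.26,-0.72,-0.2]
    - [0.26,-0.72,-0.2]
    - [0.26,-0.72,-0.2]
    - [0.26,-0.72,0]
  grip: [-1,-1,-1,-1,-1,-1,-1,-1,-1,-1,-1,-1]

```text
time_s: 3.8
ee_pos: [0.6141, -0.2884, 0.2417]
eef_rot: [-1.573, 0.001, -1.57]
force: [-0.7, 0.2, -0.4]
grip_width: 0.0944
```

Run:
```python
from station import ctrl
from h import *
o=ctrl.get_obs();print(o["time_s"],o["ee_pos"],o["eef_rot"],o["qpos"])
p=ctrl.camera("wrist");cv2.imwrite("pics/w2.png",p["img"][:,:,::-1]);pickle.dump(p,open("pics/w2.pkl","wb"))
for k in ("yellow_bush_center","yellow_bush_mouth","port"):
  for r in ctrl.boxes_of(k,p)[:4]: print(k,r["point"],r["confidence"],onplane(p,r["point"],.06))
q=pickle.load(open("pics/w1.pkl","rb"));print("port w1",onplane(q,(307,292),.09))
```

```text
3.8 [ 0.61410067 -0.28840128  0.24171028] [-1.57289583e+00  1.10249427e-03 -1.57021913e+00] [-4.93022780e-01  5.85114445e-01  1.05205321e+00 -2.39020470e-05
  1.50679625e+00 -4.93599576e-01]
yellow_bush_center [243.5, 243.0] 0.95 [ 0.60332483 -0.38006322  0.06      ]
yellow_bush_center [245.6, 98.6] 0.91 [ 0.60693407 -0.21282807  0.06      ]
yellow_bush_center [251.8, 175.1] 0.67 [ 0.61339504 -0.29619194  0.06      ]
yellow_bush_mouth [241.8, 239.9] 0.69 [ 0.60132332 -0.37600639  0.06      ]
yellow_bush_mouth [246.2, 172.4] 0.6 [ 0.60708819 -0.29306202  0.06      ]
yellow_bush_mouth [244.8, 89.7] 0.57 [ 0.6061516  -0.20379975  0.06      ]
yellow_bush_mouth [100.4, 201.3] 0.26 [ 0.43821454 -0.32739801  0.06      ]
port [180.9, 12.8] 0.58 [ 0.5434032  -0.13085385  0.06      ]
port w1 [ 0.53374045 -0.0378299   0.09      ]
```

View pics/w2.png

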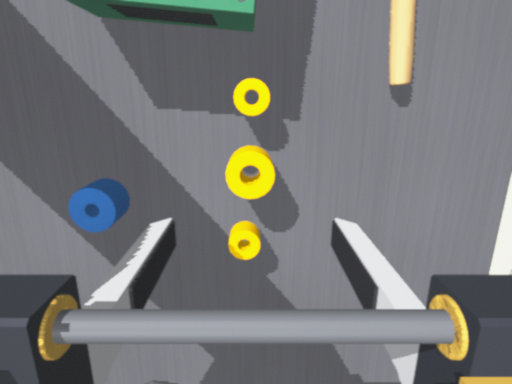

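The middle bush, about (250,174), is the widest at 49 px, against 37 px and 33 px for the other two. I'll fit its silhouette and crop to confirm.

```bash
cat >> h.py <<'E'
def circ(x,y,z,r,n=60):
    a=np.linspace(0,2*np.pi,n,endpoint=False);return np.c_[x+r*np.cos(a),y+r*np.sin(a),np.full(n,z)]
def sil_fit(p,mask,x0,parts,size=(384,512)):
    # parts: list of (z,r) circles forming convex body; maximise IoU
    from scipy.optimize import minimize
    S=4
    m=cv2.resize(mask.astype(np.uint8),None,fx=S,fy=S,interpolation=0)>0
    def f(v):
        P=np.vstack([proj(p,circ(v[0],v[1],z,r)) for z,r in parts])
        h=cv2.convexHull(((P+.5)*S-.5).astype(np.float32)).round().astype(np.int32)
        c=np.zeros(m.shape,np.uint8);cv2.fillConvexPoly(c,h,1);c=c>0
        return -(m&c).sum()/(m|c).sum()
    b=minimize(f,x0,method="Nelder-Mead",options=dict(initial_simplex=[[x0[0]+a,x0[1]+c] for a,c in((0,0),(.006,0),(0,.006))],xatol=1e-4,fatol=1e-5))
    return b.x,-b.fun
def yellow(img,lo=(18,110,60),hi=(36,255,255)):
    return cv2.inRange(cv2.cvtColor(img,cv2.COLOR_RGB2HSV),np.array(lo),np.array(hi))>0
def comp(mask,pt):
    n,l,st,c=cv2.connectedComponentsWithStats(mask.astype(np.uint8));i=min(range(1,n),key=lambda i:np.hypot(*(c[i]-pt))+(1e3 if st[i][4]<40 else 0));return l==i,st[i]
E
python3 - <<'E'
from h import *
p=pickle.load(open("pics/w2.pkl","rb"))
m,st=comp(yellow(p["img"]),(250,174));print(st)
m=cv2.morphologyEx(m.astype(np.uint8),cv2.MORPH_CLOSE,np.ones((25,25)))>0
print(sil_fit(p,m,(.612,-.294),[(.06,.028),(.014,.028)]))
cr=p["img"][70:270,190:320];mm=np.dstack([m[70:270,190:320]*255]*3).astype(np.uint8)
cv2.imwrite("pics/c2.png",cv2.resize(np.hstack([cr,mm]),None,fx=2.8,fy=2.8)[:,:,::-1])
E
```

```text
[ 225  145   51   55 2006]
(array([ 0.61119069, -0.29656983]), np.float64(0.9771215364146468))
```

View pics/c2.png

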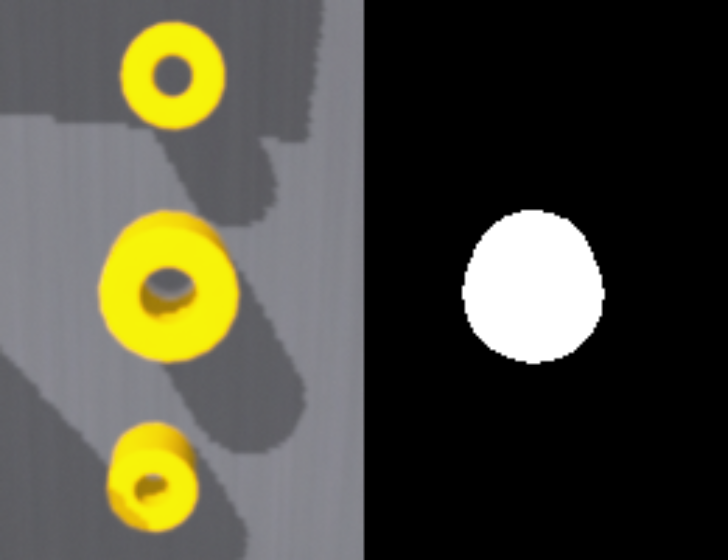

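Confirmed: the middle one is the largest, and the silhouette fits 56 mm with IoU 0.98. I descend and grip it.

play_rows:
  twist:
    - [0,0,0]
    - [0,0,0]
    - [0,0,0]
    - [0,0,0]
    - [0,0,0]
    - [0,0,0]
    - [0,0,0]
    - [0,0,0]
    - [0,0,0]
    - [0,0,0]
    - [0,0,0]
    - [0,0,0]
  travel:
    - [-0.03,-0.08,-0.7]
    - [-0.03,-0.08,-0.7]
    - [0,0,-0.7]
    - [0,0,-0.7]
    - [0,0,-0.7]
    - [0,0,-0.5]
    - [0,0,-0.2]
    - [0,0,0]
    - [0,0,0]
    - [0,0,0]
    - [0,0,0]
    - [0,0,0]
  grip: [-1,-1,-1,-1,-1,-1,-1,-1,1,1,1,1]
  force: 30

```text
time_s: 5.2
ee_pos: [0.6114, -0.2952, 0.0342]
eef_rot: [-1.57, -0.001, -1.57]
force: [0.0, -0.2, -0.0]
grip_width: 0.0656
```

Run:
```python
from station import ctrl
from h import *
o=ctrl.get_obs();print(o["time_s"],o["ee_pos"],o["eef_rot"],o["grip_width"],o["force"])
p=ctrl.camera("wrist");cv2.imwrite("pics/w3.png",p["img"][:,:,::-1])
```

```text
5.2 [ 0.6113676  -0.29524213  0.0342332 ] [-1.56984790e+00 -5.10390976e-04 -1.57020844e+00] 0.06560663479260102 [ 0.00442576 -0.2442773  -0.03658213]
```

View pics/w3.png

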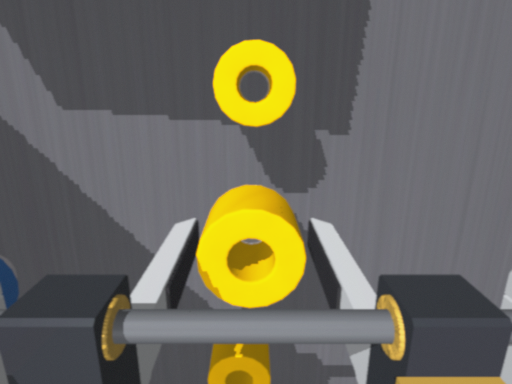

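The fingers are centred on the bush and still closing. I'll finish the close and lift.

play_rows:
  twist:
    - [0,0,0]
    - [0,0,0]
    - [0,0,0]
    - [0,0,0]
    - [0,0,0]
    - [0,0,0]
    - [0,0,0]
    - [0,0,0]
    - [0,0,0]
    - [0,0,0]
  travel:
    - [0,0,0]
    - [0,0,0]
    - [0,0,0]
    - [0,0,0]
    - [0,0,0.3]
    - [0,0,0.6]
    - [0,0,0.7]
    - [0,0,0.7]
    - [0,0,0.7]
    - [0,0,0]
  grip: [1,1,1,1,1,1,1,1,1,1]

```text
time_s: 6.25
ee_pos: [0.6126, -0.2958, 0.1899]
eef_rot: [-1.563, -0.004, -1.57]
force: [0.2, -0.7, -2.4]
grip_width: 0.0551
```

Run:
```python
from station import ctrl
from h import *
o=ctrl.get_obs();print(o["time_s"],o["ee_pos"],o["eef_rot"],o["grip_width"],o["force"])
p=ctrl.camera("wrist");cv2.imwrite("pics/w4.png",p["img"][:,:,::-1]);pickle.dump(p,open("pics/w4.pkl","wb"))
```

```text
6.25 [ 0.61256575 -0.29579878  0.18987953] [-1.56320541 -0.00409481 -1.57012187] 0.05510501993519906 [ 0.15318643 -0.73211149 -2.40096086]
```

View pics/w4.png

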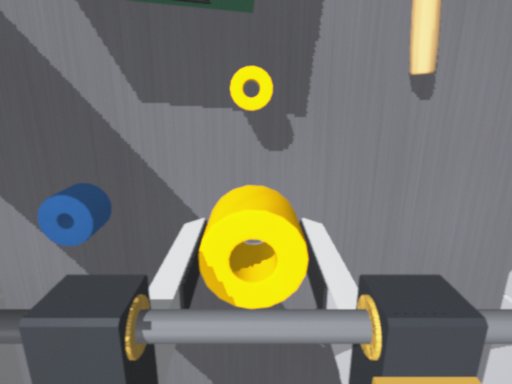

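The bush is held (opening 55 mm, load 2.4 N). I move to a viewpoint just short of the port.

play_rows:
  twist:
    - [0,0,0]
    - [0,0,0]
    - [0,0,0]
    - [0,0,0]
    - [0,0,0]
    - [0,0,0]
    - [0,0,0]
    - [0,0,0]
  travel:
    - [-0.2,0.4,0]
    - [-0.3,0.6,0]
    - [-0.3,0.6,0]
    - [-0.3,0.6,0]
    - [-0.3,0.6,0]
    - [-0.2,0.6,0]
    - [0,0.1,0]
    - [0,0,0]
  grip: [1,1,1,1,1,1,1,1]

```text
time_s: 7.1
ee_pos: [0.5309, -0.1194, 0.1829]
eef_rot: [-1.572, 0.0, -1.569]
force: [0.4, -0.6, -2.1]
grip_width: 0.0552
```

Run:
```python
from station import ctrl
from h import *
o=ctrl.get_obs();print(o["time_s"],o["ee_pos"],o["eef_rot"],o["grip_width"],o["force"])
p=ctrl.camera("wrist");cv2.imwrite("pics/w5.png",p["img"][:,:,::-1]);pickle.dump((p,o),open("pics/w5.pkl","wb"))
for r in ctrl.boxes_of("port",p)[:4]: print(r["point"],r["confidence"],onplane(p,r["point"],.09))
for r in ctrl.boxes_of("yellow_bush_mouth",p)[:4]: print(r["point"],r["confidence"],onplane(p,r["point"],o["ee_pos"][2]+.026))
```

```text
7.1 [ 0.530858   -0.11943423  0.18285527] [-1.57183807e+00  2.70920741e-04 -1.56889234e+00] 0.05518855320951422 [ 0.4292241  -0.55608547 -2.13784985]
[261.0, 95.0] 0.59 [ 0.53797566 -0.04035421  0.09      ]
[250.2, 252.1] 0.8 [ 0.53039454 -0.11593561  0.20885527]
[306.4, 372.2] 0.61 [ 0.56195271 -0.19052644  0.20885527]
[336.2, 247.4] 0.51 [ 0.5732071  -0.11329615  0.20885527]
```

View pics/w5.png

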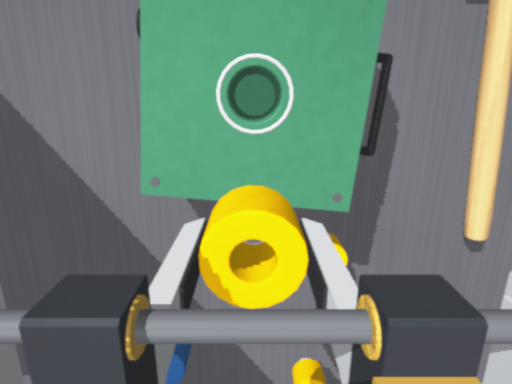

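The port ring is clear at about (255,93), and the held bush's top face is at about (253,258). I fit both.

```bash
cat >> h.py <<'E'
def ring_fit(p,win,z):
    x0,y0,x1,y1=win;im=p["img"][y0:y1,x0:x1].astype(int)
    m=(im.min(2)>150)&((im.max(2)-im.min(2))<60)
    ys,xs=np.nonzero(m);pts=np.c_[xs+x0,ys+y0]
    W=np.array([onplane(p,u,z)[:2] for u in pts])
    f=lambda v:np.hypot(W[:,0]-v[0],W[:,1]-v[1])-v[2]
    r=least_squares(f,[*W.mean(0),.022],loss="soft_l1",f_scale=.001);return r.x,np.abs(r.fun).mean(),len(W)
E
python3 - <<'E'
from h import *
p,o=pickle.load(open("pics/w5.pkl","rb"))
print("port",ring_fit(p,(200,40,310,145),.09))
tz=o["ee_pos"][2];x,y=o["ee_pos"][:2]
m,st=comp(yellow(p["img"]),(252,240));print(st)
m=cv2.morphologyEx(m.astype(np.uint8),cv2.MORPH_CLOSE,np.ones((55,55)))>0
for top in (.022,.026,.03):
    print(top,sil_fit(p,m,(x,y),[(tz+top,.028),(tz+top-.046,.028)]),x,y)
E
```

```text
port (array([ 0.53277358, -0.03988646,  0.02900327]), np.float64(0.0009076652784441536), 1104)
[  197   185   113   125 10638]
0.022 (array([ 0.53159571, -0.12297673]), np.float64(0.9601351193671093)) 0.5308579982032017 -0.11943423028366484
0.026 (array([ 0.53171201, -0.12067709]), np.float64(0.9782744958222396)) 0.5308579982032017 -0.11943423028366484
0.03 (array([ 0.53164906, -0.11870093]), np.float64(0.9449793217535153)) 0.5308579982032017 -0.11943423028366484
```

play_rows:
  twist:
    - [0,0,0]
    - [0,0,0]
    - [0,0,0]
    - [0,0,0]
    - [0,0,0]
    - [0,0,0]
    - [0,0,0]
  travel:
    - [0.02,0.5,0]
    - [0,0.6,0]
    - [0,0.42,0]
    - [0,0.1,-0.2]
    - [0,0,-0.4]
    - [0,0,-0.3]
    - [0,0,0]
  grip: [1,1,1,1,1,1,1]

```text
time_s: 7.95
ee_pos: [0.5311, -0.04, 0.1358]
eef_rot: [-1.575, 0.0, -1.571]
force: [-0.0, -0.5, -3.2]
grip_width: 0.0545
```

Run:
```python
from station import ctrl
from h import *
o=ctrl.get_obs();print(o["time_s"],o["ee_pos"],o["eef_rot"],o["grip_width"],o["force"])
p=ctrl.camera("side");s=ctrl.camera("scene")
pickle.dump((p,s,o),open("pics/s6.pkl","wb"))
cv2.imwrite("pics/s6.png",np.hstack([cv2.resize(p["img"][150:270,180:310],None,fx=3,fy=3),cv2.resize(s["img"][120:240,200:330],None,fx=3,fy=3)])[:,:,::-1])
```

```text
7.95 [ 0.53114122 -0.0400205   0.13582341] [-1.57505896e+00  4.08573467e-04 -1.57112542e+00] 0.054465725879006256 [-0.03515545 -0.47624759 -3.20296367]
```

View pics/s6.png

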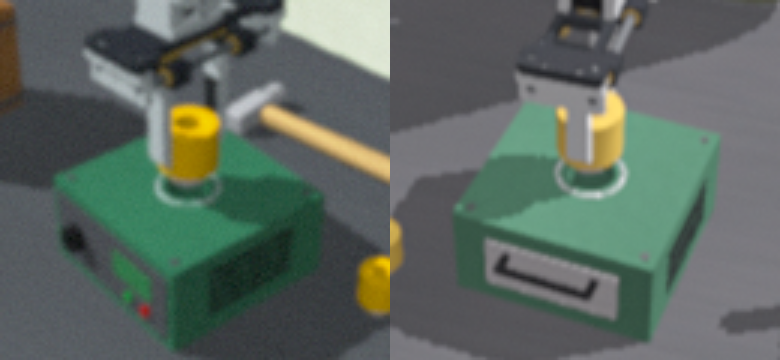

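The bush is lined up over the ring in both views, so I lower it gently.

play_rows:
  twist:
    - [0,0,0]
    - [0,0,0]
    - [0,0,0]
    - [0,0,0]
    - [0,0,0]
  travel:
    - [0.02,0.02,-0.15]
    - [0,0,-0.15]
    - [0,0,-0.1]
    - [0,0,-0.06]
    - [0,0,0]
  grip: [1,1,1,1,1]

```text
time_s: 8.55
ee_pos: [0.533, -0.0381, 0.115]
eef_rot: [-1.571, 0.0, -1.57]
force: [1.0, -0.8, -2.7]
grip_width: 0.0548
```

play_rows:
  twist:
    - [0,0,0]
    - [0,0,0]
    - [0,0,0]
    - [0,0,0]
  travel:
    - [-0.02,-0.02,-0.05]
    - [0,0,-0.04]
    - [0,0,-0.02]
    - [0,0,0]
  grip: [1,1,1,1]

```text
time_s: 8.95
ee_pos: [0.5321, -0.0391, 0.1098]
eef_rot: [-1.571, 0.0, -1.57]
force: [-0.3, -0.8, -2.8]
grip_width: 0.0546
```

play_rows:
  twist:
    - [0,0,0]
    - [0,0,0]
    - [0,0,0]
    - [0,0,0]
  travel:
    - [0,0,-0.02]
    - [0,0,-0.02]
    - [0,0,0]
    - [0,0,0]
  grip: [1,1,1,1]

```text
time_s: 9.35
ee_pos: [0.5322, -0.0391, 0.1096]
eef_rot: [-1.57, -0.0, -1.57]
force: [-10.8, 1.1, 17.1]
grip_width: 0.0549
```

It made contact at the predicted seated height of 0.1096. I take off the push, release and retreat upward.

play_rows:
  twist:
    - [0,0,0]
    - [0,0,0]
    - [0,0,0]
    - [0,0,0]
    - [0,0,0]
    - [0,0,0]
    - [0,0,0]
    - [0,0,0]
    - [0,0,0]
    - [0,0,0]
    - [0,0,0]
    - [0,0,0]
  travel:
    - [0,0,0.02]
    - [0,0,0]
    - [0,0,0]
    - [0,0,0]
    - [0,0,0]
    - [0,0,0]
    - [0,0,0.3]
    - [0,0,0.6]
    - [0,0,0.6]
    - [0,0,0.6]
    - [0,0,0.6]
    - [0,0,0]
  grip: [1,-1,-1,-1,-1,-1,-1,-1,-1,-1,-1,-1]

```text
time_s: 10.55
ee_pos: [0.5333, -0.0393, 0.2479]
eef_rot: [-1.564, -0.001, -1.57]
force: [0.4, 0.1, -0.2]
grip_width: 0.0941
```

Run:
```python
from station import ctrl
from h import *
o=ctrl.get_obs();print(o["time_s"],o["ee_pos"],o["eef_rot"],o["grip_width"],o["force"])
p=ctrl.camera("wrist");d=ctrl.camera("side")
pickle.dump((p,d,o),open("pics/w7.pkl","wb"))
cv2.imwrite("pics/w7.png",np.hstack([cv2.resize(p["img"],(400,300)),cv2.resize(d["img"][150:262,180:330],(400,300))])[:,:,::-1])
m,st=comp(yellow(p["img"]),(252,180));print(st)
m=cv2.morphologyEx(m.astype(np.uint8),cv2.MORPH_CLOSE,np.ones((45,45)))>0
print(sil_fit(p,m,(.532,-.04),[(.136,.028),(.09,.028)]))
```

```text
10.55 [ 0.53332777 -0.03927051  0.24792109] [-1.56448316e+00 -9.08959947e-04 -1.57018371e+00] 0.094053038014072 [ 0.40317823  0.10046693 -0.22707954]
[ 221  149   62   67 2978]
(array([ 0.53331513, -0.04103774]), np.float64(0.9716524767801857))
```

View pics/w7.png

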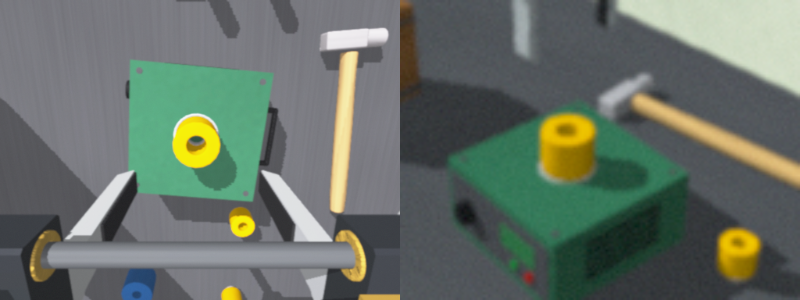

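The bush is released and sits flat and upright in the port, with its centre at about (0.533,-0.040). Now I move above the probe stand.

play_rows:
  twist:
    - [0,0,0]
    - [0,0,0]
    - [0,0,0]
    - [0,0,0]
    - [0,0,0]
    - [0,0,0]
    - [0,0,0]
    - [0,0,0]
    - [0,0,0]
    - [0,0,0]
    - [0,0,0]
    - [0,0,0]
  travel:
    - [-0.1,0.4,0.5]
    - [-0.15,0.74,0.5]
    - [-0.15,0.74,0]
    - [-0.15,0.74,0]
    - [-0.15,0.74,0]
    - [-0.15,0.74,0]
    - [-0.15,0.74,0]
    - [-0.15,0.74,0]
    - [-0.15,0.74,0]
    - [-0.15,0.74,0]
    - [-0.15,0.5,0]
    - [0,0,0]
  grip: [-0.3,-0.3,-0.3,-0.3,-0.3,-0.3,-0.3,-0.3,-0.3,-0.3,-0.3,-0.3]

```text
time_s: 11.85
ee_pos: [0.4508, 0.3411, 0.2919]
eef_rot: [-1.573, -0.001, -1.567]
force: [0.4, -0.2, -0.2]
grip_width: 0.0608
```

Run:
```python
from station import ctrl
from h import *
o=ctrl.get_obs();print(o["time_s"],o["ee_pos"],o["eef_rot"],o["grip_width"],o["qpos"])
p=ctrl.camera("wrist")
pickle.dump((p,o),open("pics/w8.pkl","wb"))
cv2.imwrite("pics/w8.png",p["img"][:,:,::-1])
for r in ctrl.boxes_of("yellow_probe_handle",p)[:3]: print(r["point"],r["confidence"],onplane(p,r["point"],.2))
```

```text
11.85 [0.4508031  0.34110673 0.29189584] [-1.57348006e+00 -1.33475742e-03 -1.56704388e+00] 0.060806136838898385 [5.82800820e-01 2.90540040e-01 1.35249450e+00 3.52291654e-04
 1.50153478e+00 5.79025256e-01]
[259.5, 191.4] 0.66 [0.45710802 0.34075155 0.2       ]
```

View pics/w8.png

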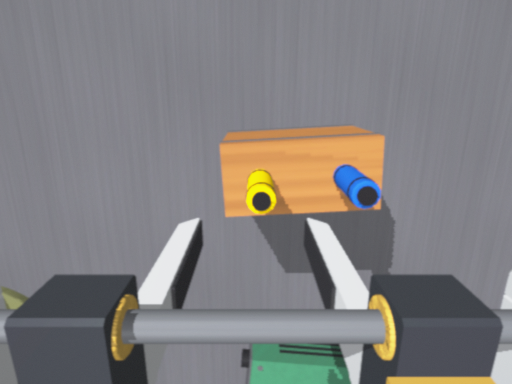

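The yellow handle's top is at about (261,200) and the blue one at (367,195). I fit the cylinder.

Run:
```python
from h import *
p,o=pickle.load(open("pics/w8.pkl","rb"))
m=yellow(p["img"],(22,150,60));m,st=comp(m,(261,190));print(st)
m=cv2.morphologyEx(m.astype(np.uint8),cv2.MORPH_CLOSE,np.ones((25,25)))>0
for z in (.195,.2,.205):
    v,i=sil_fit(p,m,(.458,.337),[(z,.013),(.13,.013)]);print(z,v,i)
for c in [(.261*1e3,200.5)]: print(onplane(p,c,.2))
v,i=sil_fit(p,m,(.458,.337),[(.2,.013),(.13,.013)])
im=p["img"].copy()
for z,r in((.2,.013),(.13,.013)):
    cv2.polylines(im,[proj(p,circ(*v,z,r)).round().astype(np.int32)],True,(255,0,0))
cv2.imwrite("pics/c8.png",cv2.resize(np.hstack([im[150:230,200:320],np.dstack([m[150:230,200:320]*255]*3).astype(np.uint8)]),None,fx=3,fy=3)[:,:,::-1])
```

```text
[246 169  31  45 819]
0.195 [0.45827001 0.3315194 ] 0.9627862053292426
0.2 [0.45815665 0.33286646] 0.934880932919187
0.205 [0.45821241 0.33467306] 0.8934711473536592
[0.45847022 0.33256221 0.2       ]
```

View pics/c8.png

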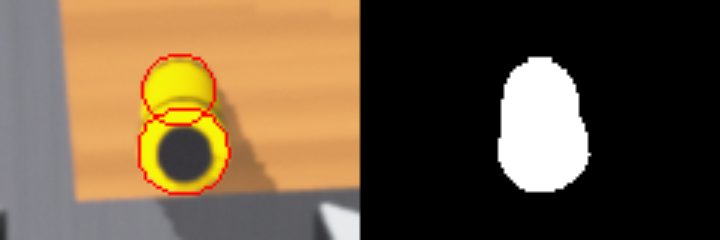

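play_rows:
  twist:
    - [0,0,0]
    - [0,0,0]
    - [0,0,0]
    - [0,0,0]
  travel:
    - [0.15,-0.17,-0.4]
    - [0,0,-0.6]
    - [0,0,-0.42]
    - [0,0,0]
  grip: [-0.3,-0.3,-0.3,-0.3]

```text
time_s: 12.35
ee_pos: [0.4592, 0.3285, 0.2199]
eef_rot: [-1.575, -0.003, -1.572]
force: [-0.5, 0.8, 0.0]
grip_width: 0.061
```

Run:
```python
from station import ctrl
from h import *
o=ctrl.get_obs();print(o["time_s"],o["ee_pos"],o["eef_rot"],o["grip_width"])
p=ctrl.camera("wrist");d=ctrl.camera("side")
pickle.dump((p,d,o),open("pics/w9.pkl","wb"))
m=yellow(p["img"],(22,150,60));m,st=comp(m,(261,200));print(st)
m=cv2.morphologyEx(m.astype(np.uint8),cv2.MORPH_CLOSE,np.ones((45,45)))>0
v,i=sil_fit(p,m,(.458,.333),[(.2,.013),(.13,.013)]);print(v,i)
im=p["img"].copy()
for z,r in((.2,.013),(.13,.013)):
    cv2.polylines(im,[proj(p,circ(*v,z,r)).round().astype(np.int32)],True,(255,0,0))
cv2.imwrite("pics/w9.png",np.hstack([cv2.resize(im,(400,300)),cv2.resize(d["img"][100:220,90:250],(400,300))])[:,:,::-1])
```

```text
12.35 [0.45915279 0.32852498 0.21990782] [-1.57524905 -0.00299235 -1.571729  ] 0.06104330347261536
[ 230  173   41   62 1475]
[0.45814289 0.33331234] 0.9455374280230326
```

View pics/w9.png

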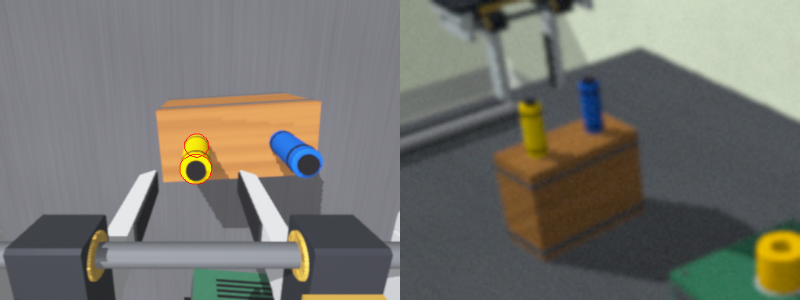

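play_rows:
  twist:
    - [0,0,0]
    - [0,0,0]
    - [0,0,0]
  travel:
    - [0,0,0]
    - [0,0,0]
    - [0,0,0]
  grip: [-0.3,-0.3,-0.3]

```text
time_s: 12.75
ee_pos: [0.4598, 0.3305, 0.2237]
eef_rot: [-1.57, 0.001, -1.57]
force: [0.1, -0.3, 0.0]
grip_width: 0.0614
```

play_rows:
  twist:
    - [0,0,0]
    - [0,0,0]
    - [0,0,0]
    - [0,0,0]
    - [0,0,0]
    - [0,0,0]
    - [0,0,0]
  travel:
    - [-0.03,0.055,0]
    - [0,0,-0.35]
    - [0,0,-0.4]
    - [0,0,-0.35]
    - [0,0,-0.25]
    - [0,0,0]
    - [0,0,0]
  grip: [-0.3,-0.3,-0.3,-0.3,-0.3,-0.3,-0.3]

```text
time_s: 13.45
ee_pos: [0.4583, 0.3334, 0.156]
eef_rot: [-1.57, 0.0, -1.57]
force: [-0.5, -0.8, -0.6]
grip_width: 0.0611
```

Run:
```python
from station import ctrl
from h import *
o=ctrl.get_obs();print(o["time_s"],o["ee_pos"],o["eef_rot"],o["grip_width"])
p=ctrl.camera("wrist");d=ctrl.camera("side")
cv2.imwrite("pics/w10.png",np.hstack([cv2.resize(p["img"],(400,300)),cv2.resize(d["img"][100:220,90:250],(400,300))])[:,:,::-1])
```

```text
13.45 [0.4583016  0.33336566 0.15604747] [-1.57032714e+00  2.84531897e-04 -1.57009356e+00] 0.06110169392294664
```

View pics/w10.png

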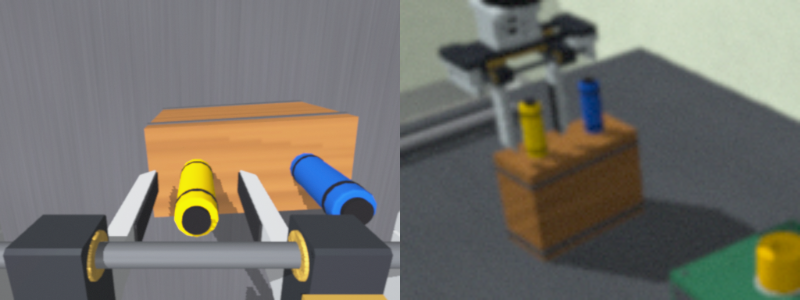

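Run:
```python
from h import *
p,d,o=pickle.load(open("pics/w9.pkl","rb"))
s=pickle.load(open("pics/scene0.pkl","rb"))
for n,c,uv in(("side",d,(142,150)),("scene",s,(424,165))):
    m=yellow(c["img"],(15,110,50));m,st=comp(m,uv);print(n,st)
    m=cv2.morphologyEx(m.astype(np.uint8),cv2.MORPH_CLOSE,np.ones((5,5)))>0
    print(sil_fit(c,m,(.458,.336),[(.2,.013),(.13,.013)]))
    mc=np.array(np.nonzero(m)).mean(1)[::-1];print(mc,proj(c,[(.4582,.333,.165),(.4588,.34,.165)]))
```

```text
side [129 141  55  33 788]
(array([0.43158594, 0.28351172]), np.float64(0.26156383536996775))
[152.25752106 157.85559567] [[142.96337203 151.21781613]
 [141.93795483 150.41876545]]
scene [403 152  29  48 447]
(array([0.47039471, 0.33426961]), np.float64(0.4865974924340683))
[416.40601504 176.04887218] [[420.88026305 164.95211587]
 [423.82049734 165.66497292]]
```

Run:
```python
from station import ctrl
from h import *
s=ctrl.camera("scene");d=ctrl.camera("side");p=ctrl.camera("wrist");o=ctrl.get_obs();pickle.dump((p,d,s,o),open("pics/w11.pkl","wb"))
x,y,z=o["ee_pos"]
A=cv2.resize(s["img"][120:220,380:460],None,fx=5,fy=5,interpolation=2)
B=cv2.resize(d["img"][120:220,100:180],None,fx=5,fy=5,interpolation=2)
for c,I,off in((s,A,(380,120)),(d,B,(100,120))):
    for X,col in(((x,y,z+.011),(255,0,0)),((x,y,.2),(0,255,0)),((x,y,.13),(0,255,255))):
        u=(proj(c,X)[0]+.5-off)*5;cv2.circle(I,tuple(int(k) for k in u),3,col,-1)
cv2.imwrite("pics/w11.png",np.hstack([A,B])[:,:,::-1])
m=yellow(p["img"],(22,150,60));m,st=comp(m,(250,260));print(st)
```

```text
[ 223  203   57  100 3217]
```

View pics/w11.png

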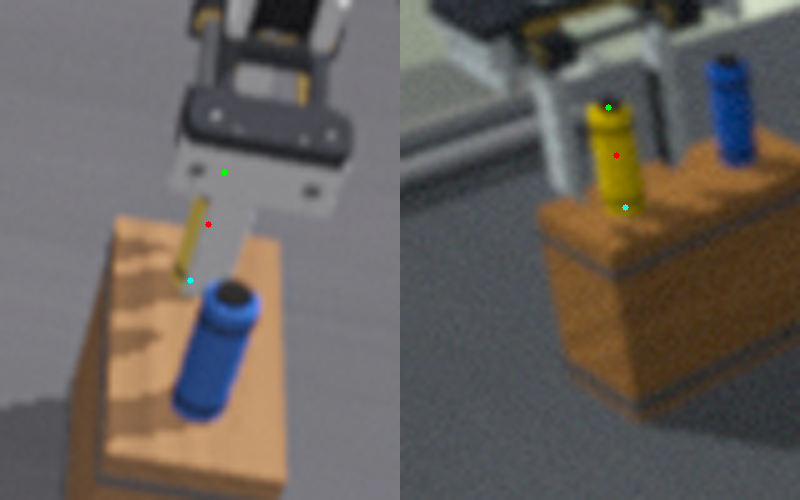

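Run:
```python
from h import *
p,d,s,o=pickle.load(open("pics/w11.pkl","rb"));s0=pickle.load(open("pics/scene0.pkl","rb"))
np.set_printoptions(precision=1,suppress=True);print(cam_center(s),cam_center(d))
x,y,z=o["ee_pos"]
A=cv2.resize(s["img"][120:220,380:460],None,fx=5,fy=5,interpolation=2)
B=cv2.resize(s0["img"][120:220,380:460],None,fx=5,fy=5,interpolation=2)
def dr(I,P,col):
    u=((proj(s,P)+.5-(380,120))*5).round().astype(np.int32);cv2.polylines(I,[u],True,col)
for yy,col in((.333,(255,0,0)),(.340,(0,255,0))):
    for zz in(.2,.13): dr(B,circ(.4583,yy,zz,.013),col)
q=.0305
dr(A,[(x+q,y-.008,z-.008),(x+q,y+.008,z-.008),(x+q,y+.008,z+.06),(x+q,y-.008,z+.06)],(255,0,0))
dr(B,[(.504-.085,.335-.04,.13),(.504+.085,.335-.04,.13),(.504+.085,.335+.04,.13),(.504-.085,.335+.04,.13)],(0,0,255))
cv2.imwrite("pics/w11b.png",np.hstack([A,B])[:,:,::-1])
im=p["img"].copy()
def dw(P,col): cv2.polylines(im,[proj(p,P).round().astype(np.int32)],True,col)
for zz in(.2,.13):
    dw(circ(.4583,.333,zz,.013),(255,0,0))
for sg in(-1,1):
    dw([(x+sg*.0305,y-.008,z-.008),(x+sg*.0305,y+.008,z-.008),(x+sg*.0305,y+.008,z+.03),(x+sg*.0305,y-.008,z+.03)],(0,255,255))
cv2.imwrite("pics/w11c.png",cv2.resize(im[150:350,120:380],None,fx=3,fy=3)[:,:,::-1])
```

```text
[1.4 0.2 0.9] [-0.  -0.6  0.7]
```

View pics/w11b.png

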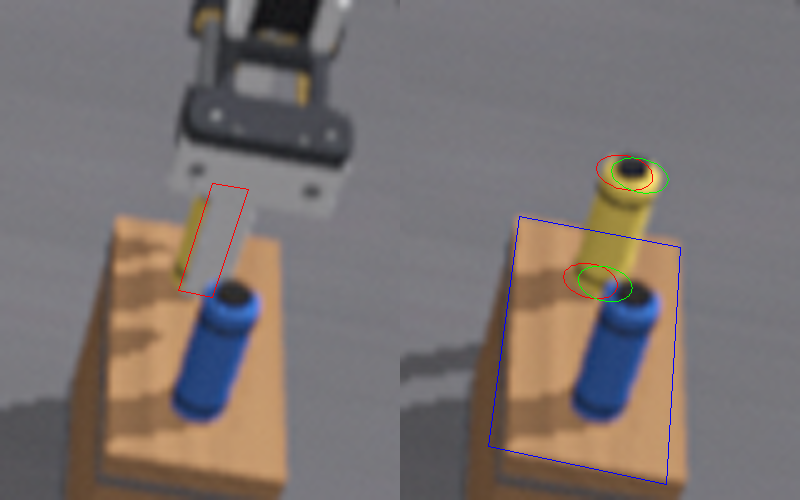

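View pics/w11c.png

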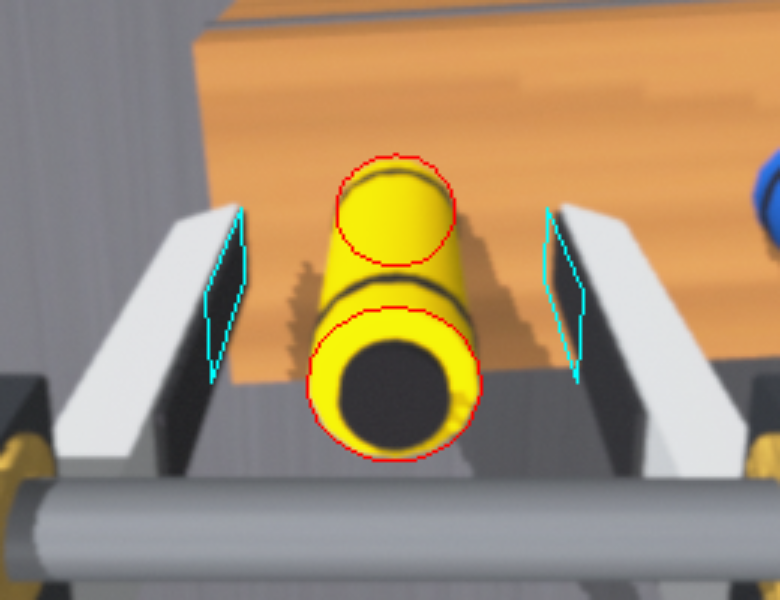

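The wrist overlay puts the handle at (0.4583,0.333), right between the pads. The scene view agrees within about 2 mm after allowing for its bias. I grip.

play_rows:
  twist:
    - [0,0,0]
    - [0,0,0]
    - [0,0,0]
    - [0,0,0]
    - [0,0,0]
    - [0,0,0]
    - [0,0,0]
    - [0,0,0]
  travel:
    - [0,0,0]
    - [0,0,0]
    - [0,0,0]
    - [0,0,0]
    - [0,0,0]
    - [0,0,0]
    - [0,0,0]
    - [0,0,0]
  grip: [1,1,1,1,1,1,1,1]
  force: 40

```text
time_s: 14.5
ee_pos: [0.4581, 0.3331, 0.1554]
eef_rot: [-1.571, -0.0, -1.57]
force: [0.4, 0.1, -1.1]
grip_width: 0.0253
```

play_rows:
  twist:
    - [0,0,0]
    - [0,0,0]
    - [0,0,0]
    - [0,0,0]
    - [0,0,0]
    - [0,0,0]
    - [0,0,0]
    - [0,0,0]
    - [0,0,0]
    - [0,0,0]
  travel:
    - [0,0,0.1]
    - [0,0,0.2]
    - [0,0,0.4]
    - [0,0,0.5]
    - [0,0,0.5]
    - [0,0,0.5]
    - [0,0,0.5]
    - [0,0,0.4]
    - [0,0,0.2]
    - [0,0,0]
  grip: [1,1,1,1,1,1,1,1,1,1]

```text
time_s: 15.5
ee_pos: [0.4583, 0.3332, 0.3218]
eef_rot: [-1.569, 0.001, -1.57]
force: [0.7, 0.0, -1.9]
grip_width: 0.0253
```

Run:
```python
from station import ctrl
from h import *
o=ctrl.get_obs();print(o["time_s"],o["ee_pos"],o["eef_rot"],o["grip_width"],o["qpos"])
p=ctrl.camera("wrist");d=ctrl.camera("side")
cv2.imwrite("pics/w12.png",np.hstack([cv2.resize(p["img"],(400,300)),cv2.resize(d["img"][80:200,90:250],(400,300))])[:,:,::-1])
```

```text
15.5 [0.45829211 0.33324427 0.32184078] [-1.56891710e+00  1.22056814e-03 -1.57015959e+00] 0.025337683904093494 [5.64062823e-01 2.81130812e-01 1.29720286e+00 2.82359347e-05
 1.56101834e+00 5.63426989e-01]
```

View pics/w12.png

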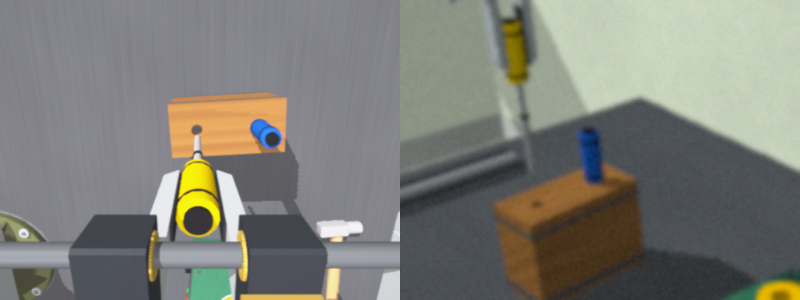

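The probe is lifted and upright, with its tip at about z 0.176. I carry it over the bush.

play_rows:
  twist:
    - [0,0,0]
    - [0,0,0]
    - [0,0,0]
    - [0,0,0]
    - [0,0,0]
    - [0,0,0]
    - [0,0,0]
    - [0,0,0]
    - [0,0,0]
    - [0,0,0]
    - [0,0,0]
    - [0,0,0]
  travel:
    - [0.06,-0.3,0]
    - [0.12,-0.6,0]
    - [0.16,-0.8,0]
    - [0.16,-0.8,0]
    - [0.16,-0.8,0]
    - [0.16,-0.8,0]
    - [0.16,-0.8,0]
    - [0.16,-0.8,0]
    - [0.14,-0.7,0]
    - [0.1,-0.5,0]
    - [0.06,-0.4,0]
    - [0.05,-0.17,0]
  grip: [1,1,1,1,1,1,1,1,1,1,1,1]

```text
time_s: 16.8
ee_pos: [0.5322, -0.0425, 0.3196]
eef_rot: [-1.572, -0.0, -1.572]
force: [-0.2, 0.1, -1.7]
grip_width: 0.0254
```

play_rows:
  twist:
    - [0,0,0]
    - [0,0,0]
    - [0,0,0]
    - [0,0,0]
  travel:
    - [0,0,0]
    - [0,0,0]
    - [0,0,0]
    - [0,0,0]
  grip: [1,1,1,1]

```text
time_s: 17.2
ee_pos: [0.5326, -0.0396, 0.3205]
eef_rot: [-1.571, 0.0, -1.569]
force: [1.0, -0.4, -2.4]
grip_width: 0.0256
```

Run:
```python
from station import ctrl
from h import *
o=ctrl.get_obs();print(o["time_s"],o["ee_pos"],o["eef_rot"],o["grip_width"])
p=ctrl.camera("wrist");d=ctrl.camera("side");s=ctrl.camera("scene");pickle.dump((p,d,s,o),open("pics/w13.pkl","wb"))
cv2.imwrite("pics/w13.png",p["img"][:,:,::-1])
cv2.imwrite("pics/s13.png",np.hstack([cv2.resize(d["img"][120:260,190:290],None,fx=4,fy=4,interpolation=2),cv2.resize(s["img"][90:230,210:310],None,fx=4,fy=4,interpolation=2)])[:,:,::-1])
```

```text
17.2 [ 0.53255512 -0.03961505  0.32048842] [-1.57069571e+00  4.91248819e-05 -1.56909658e+00] 0.025602649808007236
```

View pics/w13.png

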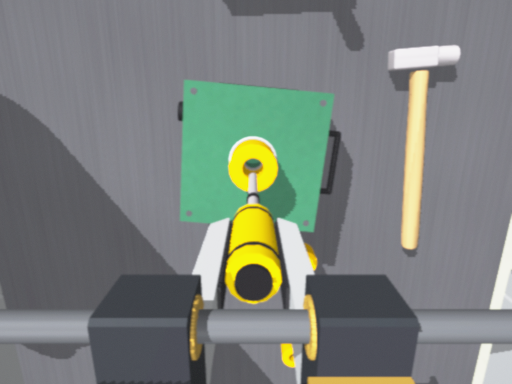

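View pics/s13.png

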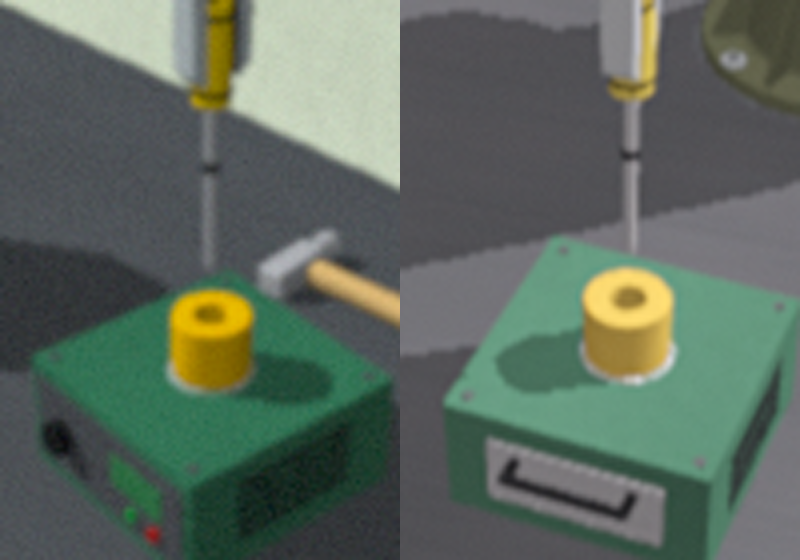

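Both outside views show the stem above the bore, off by a few millimetres at most. I'll measure stem against bush in each view.

```bash
cat > rel.py <<'E'
from h import *
def stem_line(c,rows,col,half=7,sign=1):
    g=c["img"].astype(float).mean(2);out=[]
    for r in rows:
        c0=int(round(col));xs=np.arange(c0-half,c0+half+1);v=g[r,xs]
        b=np.interp(xs,[xs[0]+1,xs[-1]-1],[np.median(v[:4]),np.median(v[-4:])])
        w=np.clip(sign*(v-b)-5,0,None)
        w[np.abs(xs-col)>4]=0
        out.append((r,(w*xs).sum()/w.sum() if w.sum()>10 else np.nan,w.sum()))
    return np.array(out)
def bush_fit(c,pt,k=15,lo=(18,110,60)):
    m,st=comp(yellow(c["img"],lo),pt);m=cv2.morphologyEx(m.astype(np.uint8),cv2.MORPH_CLOSE,np.ones((k,k)))>0
    return sil_fit(c,m,(.5327,-.0405),[(.136,.028),(.09,.028)]),st
E
python3 - <<'E'
from rel import *
np.set_printoptions(precision=4,suppress=True)
p,d,s,o=pickle.load(open("pics/w13.pkl","rb"))
for n,c,pt,rows,col in(("side",d,(243,205),range(148,186),242),("scene",s,(367,171),range(117,151),268)):
    if n=="scene": pt=(267,171)
    f,st=bush_fit(c,pt,9,(18,90,60));print(n,"bush",f,st)
    L=stem_line(c,rows,col);print(L[::4,1],)
    # image offset: stem line vs projected vertical through bush centre
    P=proj(c,[(*f[0],z) for z in np.linspace(.17,.30,14)]);pc=np.interp(L[:,0],P[::-1,1] if P[0,1]>P[-1,1] else P[:,1],P[::-1,0] if P[0,1]>P[-1,1] else P[:,0])
    e=L[:,1]-pc;print("offset px rows",e[::4].round(2),np.nanmedian(e))
    # px per mm for x,y moves
    a=proj(c,(*f[0],.25))[0];print("dcol/dx,dy per mm",(proj(c,(f[0][0]+.001,f[0][1],.25))[0]-a)[0],(proj(c,(f[0][0],f[0][1]+.001,.25))[0]-a)[0])
f,st=bush_fit(p,(252,165),25);print("wrist bush",f,st)
E
```

```text
side bush (array([ 0.5339, -0.0399]), np.float64(0.9487113402061855)) [232 192  22  26 475]
[241.3927 241.5474 241.3531      nan 241.1999 241.5708 241.5259 241.4835
 241.6396 241.5648]
offset px rows [-1.19 -1.03 -1.21   nan -1.35 -0.97 -1.01 -1.04 -0.88 -0.94] -1.038864911044456
dcol/dx,dy per mm 0.2799510955885296 -0.2714900120830066
scene bush (array([ 0.5304, -0.0371]), np.float64(0.9382265785274675)) [256 157  22  27 514]
[267.6686 267.6632 267.606       nan 267.4979 267.4353 267.4558 267.4993
 268.0279]
offset px rows [0.36 0.41 0.41  nan 0.42 0.41 0.49 0.59 1.18] 0.44556892750253496
dcol/dx,dy per mm -0.11912452937610851 0.4050742825090765
wrist bush (array([ 0.5333, -0.0411]), np.float64(0.9641765351853501)) [ 228  140   50   52 1738]
```

The views disagree by a few millimetres, and a low-resolution view far above the mouth is a weak check. I lower the tip to about 12 mm above the mouth and compare there.

play_rows:
  twist:
    - [0,0,0]
    - [0,0,0]
    - [0,0,0]
    - [0,0,0]
    - [0,0,0]
    - [0,0,0]
  travel:
    - [0,0,-0.1]
    - [0,0,-0.2]
    - [0,0,-0.2]
    - [0,0,-0.04]
    - [0,0,0]
    - [0,0,0]
  grip: [1,1,1,1,1,1]

```text
time_s: 17.95
ee_pos: [0.5327, -0.0404, 0.2936]
eef_rot: [-1.571, -0.0, -1.57]
force: [0.0, -1.5, -1.6]
grip_width: 0.0253
```

Run:
```python
from station import ctrl
from rel import *
np.set_printoptions(precision=4,suppress=True)
o=ctrl.get_obs();print(o["time_s"],o["ee_pos"],o["eef_rot"],o["grip_width"])
p=ctrl.camera("wrist");d=ctrl.camera("side");s=ctrl.camera("scene");pickle.dump((p,d,s,o),open("pics/w14.pkl","wb"))
W=cv2.resize(p["img"][110:310,180:330],None,fx=2.8,fy=2.8,interpolation=2)
S=np.vstack([cv2.resize(d["img"][150:220,210:275],(325,280)),cv2.resize(s["img"][120:190,235:300],(325,280))])
cv2.imwrite("pics/w14.png",np.hstack([W,S])[:,:,::-1])
```

```text
17.95 [ 0.5327 -0.0404  0.2936] [-1.5705 -0.     -1.5702] 0.025335062870270184
```

View pics/w14.png

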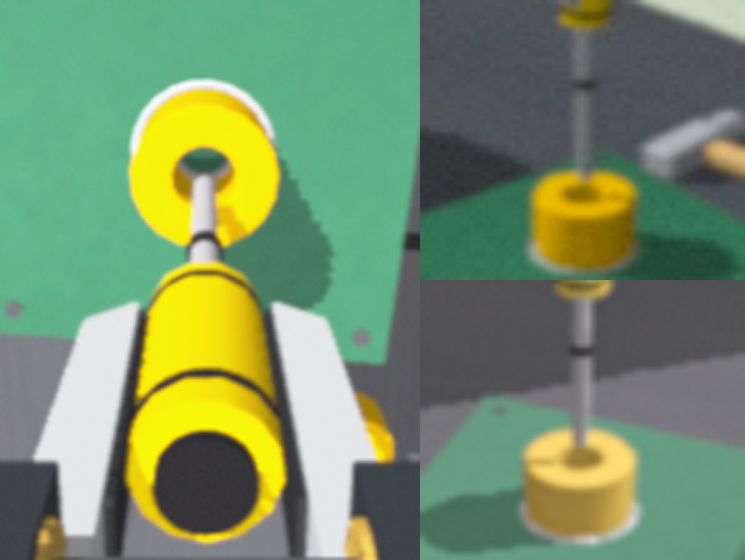

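Run:
```python
from rel import *
np.set_printoptions(precision=4,suppress=True)
p,d,s,o=pickle.load(open("pics/w14.pkl","rb"))
zt=o["ee_pos"][2]-.1554+.01
f,st=bush_fit(p,(252,170),25);print("wrist bush (mask may join)",f,st,"tip z",zt)
b=np.array([.5331,-.0408])
im=p["img"].copy();
def ov(c,I,sx,x0,y0,P,col): cv2.polylines(I,[((proj(c,P)+.5-(x0,y0))*sx).round().astype(np.int32)],True,col)
out=[]
for c,x0,y0,w,h in((p,210,120,90,120),(d,225,165,35,47),(s,250,130,35,47)):
    sx=560/h*1.0 if w>50 else 11.9
    I=cv2.resize(c["img"][y0:y0+h,x0:x0+w],None,fx=sx,fy=sx,interpolation=2)
    ov(c,I,sx,x0,y0,circ(*b,.136,.028),(255,0,0));ov(c,I,sx,x0,y0,circ(*b,.136,.012),(255,0,0))
    t=o["ee_pos"]
    ov(c,I,sx,x0,y0,circ(t[0],t[1],zt,.004),(0,0,255));ov(c,I,sx,x0,y0,circ(t[0],t[1],zt+.078,.004),(0,0,255))
    out.append(I[:560] if len(I)>=560 else cv2.copyMakeBorder(I,0,560-len(I),0,0,0))
J=np.hstack(out);print(J.shape);J=J[:,:];cv2.imwrite("pics/w14b.png",cv2.resize(J,None,fx=min(1,800/J.shape[1]),fy=min(1,800/J.shape[1]))[:,:,::-1])
```

```text
wrist bush (mask may join) (array([ 0.5334, -0.0411]), np.float64(0.9636438117671156)) [ 226  142   54   57 1997] tip z 0.1482475557146595
(560, 1252, 3)
```

View pics/w14b.png

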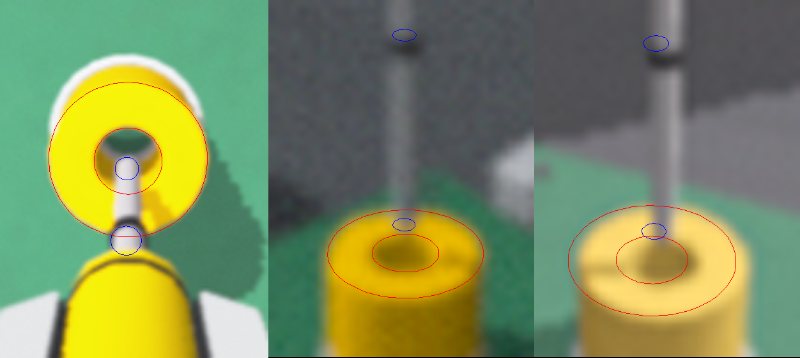

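In the wrist and side views the projected bush and tip match the picture, and the scene view agrees apart from a common shift. Tip to bore is under 1 mm off. I lower to about 12 mm short, then judge the ring height.

play_rows:
  twist:
    - [0,0,0]
    - [0,0,0]
    - [0,0,0]
    - [0,0,0]
    - [0,0,0]
    - [0,0,0]
    - [0,0,0]
    - [0,0,0]
    - [0,0,0]
    - [0,0,0]
    - [0,0,0]
  travel:
    - [0.01,-0.01,-0.1]
    - [0,0,-0.15]
    - [0,0,-0.2]
    - [0,0,-0.2]
    - [0,0,-0.2]
    - [0,0,-0.2]
    - [0,0,-0.2]
    - [0,0,-0.15]
    - [0,0,-0.1]
    - [0,0,0]
    - [0,0,0]
  grip: [1,1,1,1,1,1,1,1,1,1,1]

```text
time_s: 19.2
ee_pos: [0.5333, -0.0409, 0.2187]
eef_rot: [-1.57, -0.0, -1.57]
force: [0.1, -0.6, -2.0]
grip_width: 0.0255
```

```bash
cat > look.py <<'E'
import sys
from station import ctrl
from rel import *
np.set_printoptions(precision=4,suppress=True)
n=sys.argv[1]
o=ctrl.get_obs();print(o["time_s"],o["ee_pos"],o["eef_rot"],o["grip_width"],o["force"])
p=ctrl.camera("wrist");d=ctrl.camera("side");s=ctrl.camera("scene");pickle.dump((p,d,s,o),open(f"pics/{n}.pkl","wb"))
b=np.array([.5333,-.0410]);t=o["ee_pos"];zr=t[2]-.1554+.01+.075
print("expected ring z",zr)
def ov(c,I,sx,x0,y0,P,col): cv2.polylines(I,[((proj(c,P)+.5-(x0,y0))*sx).round().astype(np.int32)],True,col)
out=[];raw=[]
for c,x0,y0 in((p,212,120),(d,225,165),(s,250,130)):
    w,h=(80,110) if c is p else (35,48)
    sx=550/h
    I=cv2.resize(c["img"][y0:y0+h,x0:x0+w],None,fx=sx,fy=sx,interpolation=2);raw.append(I.copy())
    ov(c,I,sx,x0,y0,circ(*b,.136,.028),(255,0,0));ov(c,I,sx,x0,y0,circ(*b,.136,.012),(255,0,0))
    ov(c,I,sx,x0,y0,circ(t[0],t[1],zr,.004),(0,0,255))
    out.append(I)
for nm,L in((n,out),(n+"r",raw)):
    h=min(len(i) for i in L);J=np.hstack([i[:h] for i in L]);k=min(1,800/J.shape[1]);cv2.imwrite(f"pics/{nm}.png",cv2.resize(J,None,fx=k,fy=k)[:,:,::-1])
E
python3 look.py w15
```

```text
19.2 [ 0.5333 -0.0409  0.2187] [-1.5704 -0.0001 -1.5702] 0.025526469678341802 [ 0.0641 -0.6092 -2.0489]
expected ring z 0.14830998747878577
```

View pics/w15.png

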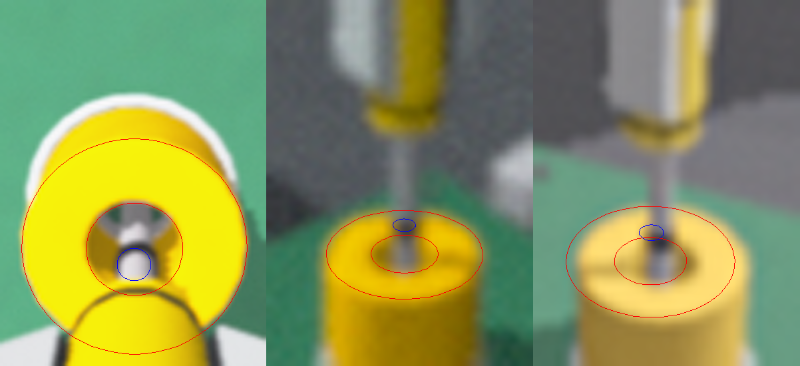

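View pics/w15r.png

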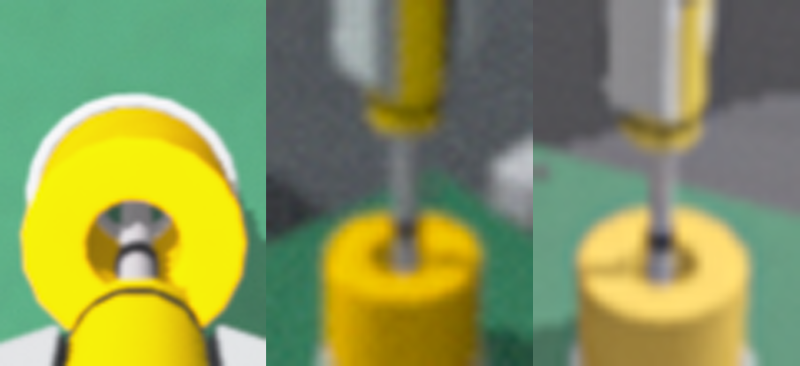

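The ring's visible front face matches the predicted height in all three views, and the stem is centred in the bore. I go down the last 12.3 mm.

play_rows:
  twist:
    - [0,0,0]
    - [0,0,0]
    - [0,0,0]
    - [0,0,0]
    - [0,0,0]
    - [0,0,0]
  travel:
    - [0,0,-0.08]
    - [0,0,-0.08]
    - [0,0,-0.06]
    - [0,0,-0.03]
    - [0,0,0]
    - [0,0,0]
  grip: [1,1,1,1,1,1]

```text
time_s: 19.95
ee_pos: [0.5332, -0.0409, 0.206]
eef_rot: [-1.571, -0.0, -1.57]
force: [0.0, 0.3, -1.8]
grip_width: 0.0257
```

```bash
python3 look.py w16
```

```text
19.95 [ 0.5332 -0.0409  0.206 ] [-1.5707 -0.     -1.5702] 0.025668113167184575 [ 0.0038  0.2961 -1.7983]
expected ring z 0.1356076337680672
```

View pics/w16.png

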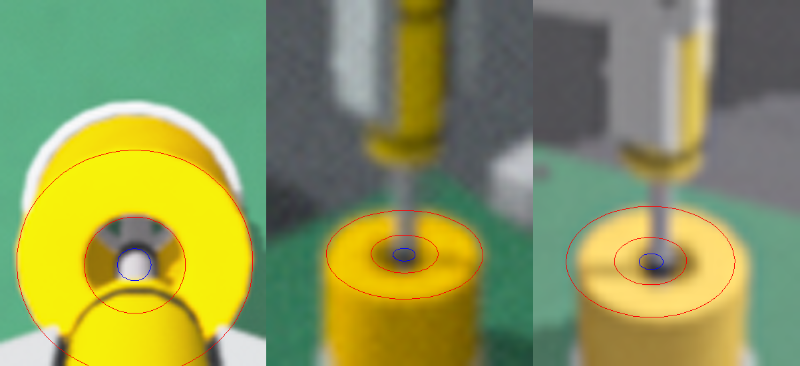

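View pics/w16r.png

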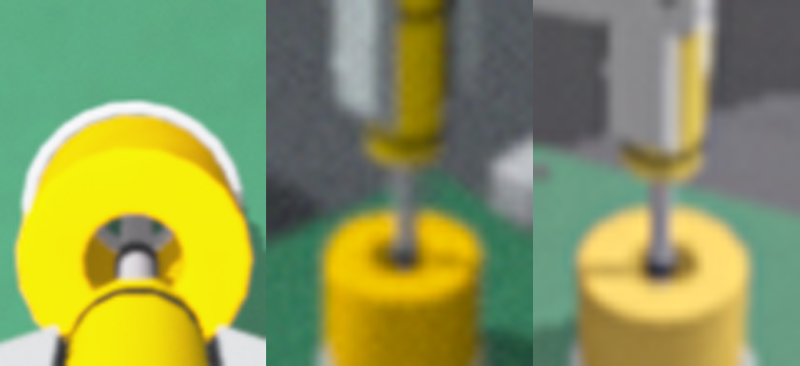

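The ring sits in the plane of the bush top, the stem is centred with a clear gap around it in every view, and there's no side force. I hand in.

Run:
```python
from station import ctrl
o=ctrl.get_obs();print(o["time_s"],o["ee_pos"],o["force"],abs(o["joint_vel"]).max());print(ctrl.hand_in())
```

```text
20.1 [ 0.53316723 -0.04087293  0.20608438] [-0.22875262  0.73992691 -2.18865957] 0.0022761931970052924
the job is handed in; nothing more can be done
None
```

I seated the largest of the three yellow bushes in the furnace port and let go of it. I then lowered the yellow probe upright through the bush, and I was holding it there when I handed in at 20.1 s.

**Last checks:**
- **Bush:** contact came at the predicted seated height (tool at 0.1096 m, expected 0.1095 m). The picture after release shows it flat and upright.
- **Ring:** its middle was computed at z = 0.1356 m against the bush top at 0.136 m. All three views agree to about a millimetre.
- **Centring:** the stem is within about 1 mm of the bore's axis in the wrist and side views, and there was no sign of contact force as it went in.
- **Stillness:** the arm was at rest, with only the probe's weight on the wrist (about 2 N).

**Disagreements:**
- **Scene camera:** it was offset by 2–3 mm from the other views, so I only used it for relative comparison.
- **Early sideways estimate:** a first rough measurement from well above the mouth put the stem about 3.7 mm off in x. The closer views near the mouth did not bear that out.

I never touched the blue bush, the blue probe or the hammer.

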